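# Present a notched slide to the label reader

### The job

First wake the label reader by pressing the red spring plunger on top of it down to its stop and letting it come back up. Then pick up the one of the two glass slides on the blue rack that lies label up (seen from above with its notched end pointing away from you, the notch is at the right-hand corner) and finish while holding it still, level and label up, about 8 cm above the reader's pad, its notched frosted end centred over the yellow outline and pointing straight at the reader's column. Keep hold of it at the end, and leave the other slide and the other things on the bench where they are.

Things in the scene. Friction and masses are not known exactly. Their poses are not given: they have to be found in the camera images.
- slide: Slide to present, lying label up: greenish glass plate 100 x 44 x 6 mm, 60 g, white frosted band (24 mm) at BOTH ends, a 12 x 12 mm notch in a corner of the label end. Any yaw. Origin: centre of underside; x along the length to the notched end, z up out of the label face; notch at the +x, -y corner. Grasp across its width at mid length; it rests on a cork disc, underside 28 mm above the bench
- spare_slide: The other slide, same size and colours, lying label down on the other rest (which is on which varies): seen from above, notched end pointing away from you, its notch is at the left-hand corner. Origin: centre of the underside as it lies; x to its notched end, z up; notch at the +x, +y corner. Leave it alone
- slide_label (a point): Centre of the slide's notched frosted end: 38 mm from the slide's centre along its +x, at mid thickness
- slide_tail (a point): Centre of the slide's plain frosted end: 38 mm from the slide's centre along its -x, at mid thickness
- rack: Fixed blue board 90 x 270 x 6 mm (x, y, z) with two cork rests 30 mm in diameter, tops 28 mm above the bench, at y = +75 and -75 mm from its centre. Origin: centre of the underside
- reader: Fixed label reader: grey foot 170 x 100 x 12 mm (x, y, z); on its near half a dark pad with a yellow outline 26 x 46 mm; on its far half a white column 45 x 64 mm, 140 mm high, with a slanted window whose front lies 16 mm on the column's side of the origin. Origin: centre of the foot's underside; +x points from the pad to the column
- read_point (a point): The point where the centre of the slide's notched frosted end shall be held: 80 mm above the foot's top, 92 mm above the bench, over the middle of the yellow outline (35 mm towards the pad's side from the reader's origin). Its +x axis points at the column, z up; the slide's +x shall point the same way
- plunger (a joint): Travel of the plunger: 0 up, 0.012 m fully down at its stop (downward). A spring pushes it up: about 1.7 N at the start, about 5 N at the stop
- plunger_top (a point): Centre of the top of the red plunger head, 30 mm in diameter, 170 mm above the bench when up; it moves with the plunger
- clamp_stand: Obstacle between rack and reader: fixed stand, base 160 x 140 x 12 mm, thin rod 432 mm high, 61 mm beyond the origin, with a red-tipped clamp that juts from the rod towards the robot to 91 mm short of the origin, 80 mm wide, 255 to 285 mm above the bench. Origin: on the bench, near the middle of the base. Pass it on the robot's side
- sample_cup: Bystander: small metal sample cup, 55 mm across, 39 mm high. Origin: centre of the underside
- marker: Bystander: white marker with a black cap, 12 x 134 x 13 mm, lying. Origin: centre of the underside
- bench_timer: Bystander: flat white timer, 65 x 65 x 18 mm. Origin: centre of the underside
- beaker: Bystander: glass beaker, 53 mm across, 69 mm high. Origin: centre of the underside

How it is judged:
On the way, in this order (a step that is already met when the one before it is completed fails the run):
1. the reader's plunger is pressed down to its stop (at least 10.5 of 12 mm) (value of joint plunger above 0.0105 m), for 0.1 s.
2. the plunger is back up (within 3 mm) (value of joint plunger below 0.003 m), for 0.1 s.
3. the slide that lay label up is lifted clear of the rack, held by the fingers (height (world z) of slide above 0.05 m and contact force between the fingers and slide above 0.5 N), for 0.2 s.
At the end, for the whole second after the job is handed in: The fingers alone hold the slide, still: its notched end's centre within 20 mm sideways and 25 mm in height of the read point 80 mm above the reader's foot, pointing at the column within 0.25 rad, label up and level within 0.2 rad; plunger up within 3 mm (horizontal distance between slide_label and read_point below 0.02 m and z of slide_label in the frame of read_point between -0.025 and 0.025 m and x of slide_tail in the frame of read_point below -0.045 m and angle between the x axis of slide and the x axis of reader, either way round below 0.25 rad and angle between slide's own z axis and vertical below 0.2 rad and linear speed of slide below 0.02 m/s and angular speed of slide below 0.2 rad/s and contact force between the fingers and slide above 0.5 N and contact force between slide and reader below 0.05 N and contact force between slide and rack below 0.05 N and value of joint plunger below 0.003 m); the arm keeps its last pose, push and grip.
It fails at once if the other slide is moved by more than 15 mm (distance of spare_slide from where it was at the start of the episode above 0.015 m).
It fails at once if a bystander (sample cup, marker, timer or beaker) is moved by more than 25 mm (distance of any of sample_cup, marker, bench_timer, beaker from where it was at the start of the episode above 0.025 m).
It also fails if it takes over 64 s, if anything falls off the work surface, if the arm or the gripper's body presses on something with over 40 N, if the wrist force passes 120 N, or if a joint passes its speed limit or range.

### The arm

A 6-joint arm with a two-finger parallel gripper is mounted at the origin on a cart in front of the work surface, level with it; the furniture and walls round the work are solid. World frame = base frame: x ahead of the robot, y to its left, z up, the work surface at z = 0. Lengths are in m, angles in rad, forces in N, time in s.
With the tool pointing down it reaches from about 0.425 to 0.95 m from the base axis. Payload 3.5 kg.
Tool frame: the origin (TCP) lies at the very end of the fingers, on their centre line; the grasp point (between the pads) lies ctrl.tcp_to_grasp behind it (ctrl.tcp_to_grasp is the distance from the TCP to the grasp point, in m); z points along the fingers, y is the line along which they close (so a half turn about z gives the same grasp; the last joint's range is limited). The gripper opens to 85 mm and grips with 20 to 120 N. Pads are 22 mm wide; open, the fingers measure 114 mm over their backs; the gripper's body (76 mm by 85 mm) begins 54 mm behind the grasp point. The pads swing forward as they close: fully open they stand 13 mm farther back than shut.
Start: joints at [1.008, 0.286, 1.577, -0, 1.279, -0.15], TCP at [0.271, 0.618, 0.231] pointing down, gripper open.
Joint ranges: [-2.77, 2.77], [-0.9, 2.22], [0.21, 2.48], [-1.53, 4.67], [0.24, 2.81], [-2.84, 2.84]. Speed limits (rad/s): [2.79, 2.79, 3.14, 3.14, 3.14, 3.14].

### API

Orientations are given as a unit quaternion [x, y, z, w].
In Python, from plant import ctrl gives the robot as it stands.
- The arm moves only by the shell command python3 -m inch 'ROWS' [FORCE]. ROWS is JSON, a list of rows, each an object with "slide": the shift along the tool's x, y, z in cm, a list of three; "turn": the turn about the tool's z in rad; "grip": the finger opening in cm, from 0 to 8.54. A call has 1 to 20 rows; each row is the pose to reach, as a shift and turn from the pose commanded when the call began, along the tool's axes at that moment; what a row does not reach only later rows make up. A row lasts 1/10 s, in which the tool goes at most 50 mm and 8.59 degrees, less where a joint would pass 70% of its speed; a pose out of reach is approached as far as the arm can. A call with a gripper value outside its range is refused whole. The fingers move at their own pace and stop on an object; FORCE is the grip in N (left out, the last holds). Time passes only in rows, so rows that repeat a pose let the fingers close. It gives the time, the measured TCP pose, the force, the opening and the grip force at its end, in the units of the state.
- ctrl.get_state(): the state, without advancing time (a new reading comes with each control period).
- ctrl.read_camera(name): name is "scene" or "top" or "wrist"; returns (picture, depth): 420x560x3 uint8, red, green, blue; 420x560 float32, m along the optical axis (not along the pixel's ray), 0 where there is no reading.
- ctrl.camera_info(name): a dict with "K" (3x3 intrinsics, pixels), "camera_from_world" (4x4, takes a point from world to camera coordinates); the wrist camera has in their place "T_tool_cam" (4x4, takes a point from camera to tool coordinates, whose origin is the TCP and whose axes are the flange's). Camera axes: x right, y down, z forward; pixel columns grow to the right and rows downward; lengths in m; the calibration is good to about 2 mm. A picture is of the moment at which its call begins: read the wrist's pose just before it. camera_info takes no time and is no camera call.
- ctrl.sign_off(): hands the job in; it is judged then, once.
The state is a dict: "time": time; "qpos": joint angles; "dq": joint speeds; "joint_efforts": joint torques, N m; "eef_pos": TCP position; "tcp_rot": TCP orientation; "contact_force": force on the tool from outside, world axes, zero at the start; "wrist_torque": the same for the moment, N m; "opening": opening from 0.0 (shut) to 1.0 (fully open); "finger_force": force on a finger pad.
Only numpy, scipy, OpenCV 4.12 (cv2) and the standard library are available. Lean on these libraries where they do the work, as an engineer would, in place of code of your own. Each camera call takes 0.05 s, during which the arm holds its last target. There are 200 camera calls.

## Working session

There is one attempt and no reset: what is moved stays moved. The work goes in short steps, Python scripts to look and compute and a shell command to move; the robot and the scene stay as the last step left them, time stands still between calls to the robot, and variables do not carry over. Pictures are saved under pics/ and viewed, at most 10 in all, crops included, and the job is handed in when it is done.

```bash
mkdir -p pics; ls
cat > h.py <<'E'
import numpy as np,cv2
from plant import ctrl
from scipy.spatial.transform import Rotation as R
def snap(name,f):
    s=ctrl.get_state(); p,d=ctrl.read_camera(name)
    cv2.imwrite('pics/%s.png'%f,p[:,:,::-1]); np.save('pics/%s.npy'%f,d)
    T=np.eye(4)
    i=ctrl.camera_info(name)
    if name=='wrist':
        T[:3,:3]=R.from_quat(s['tcp_rot']).as_matrix();T[:3,3]=s['eef_pos'];T=T@np.array(i['T_tool_cam'])
    else: T=np.linalg.inv(i['camera_from_world'])
    np.savez('pics/%s.npz'%f,K=i['K'],T=T)
    return p,d
def pt(f,u,v,z=None):
    c=np.load('pics/%s.npz'%f);d=np.load('pics/%s.npy'%f)
    r=np.linalg.inv(c['K'])@[u,v,1.]
    if z is None: 
        q=r*d[int(v),int(u)]
        return (c['T']@[*q,1])[:3]
    w=c['T'][:3,:3]@r;o=c['T'][:3,3]
    return o+w*(z-o[2])/w[2]
E
python3 - <<'E'
from h import *
snap('scene','s0');snap('top','t0')
print(ctrl.get_state(),ctrl.tcp_to_grasp)
E
```

```text
pics
{'time': 0.1, 'qpos': array([ 1.00800054e+00,  2.87106757e-01,  1.57810572e+00,  4.70259217e-05,
        1.27863076e+00, -1.50005843e-01]), 'dq': array([-0.00221544, -0.00341167, -0.00243927, -0.00061122, -0.00193702,
        0.00011285]), 'joint_efforts': array([ 9.96685558e-04, -4.07297444e+01, -2.93698686e+01, -1.59457550e-04,
        3.49690796e-03,  1.14812650e-05]), 'eef_pos': array([0.27041269, 0.61777811, 0.23002506]), 'tcp_rot': array([ 2.04939249e-01,  9.78774048e-01, -1.04672302e-03, -4.13712469e-04]), 'contact_force': array([-0.88778634, -0.44404543, -0.09125433]), 'wrist_torque': array([-0.04895471, -0.02901308, -0.05772611]), 'finger_force': 0.0, 'opening': 0.9942158048500781} 0.0187
```

View pics/t0.png

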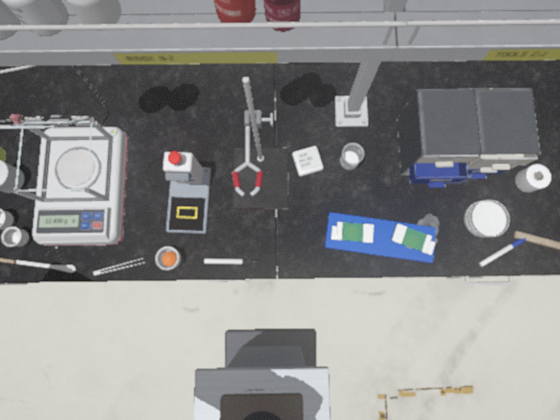

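View pics/s0.png

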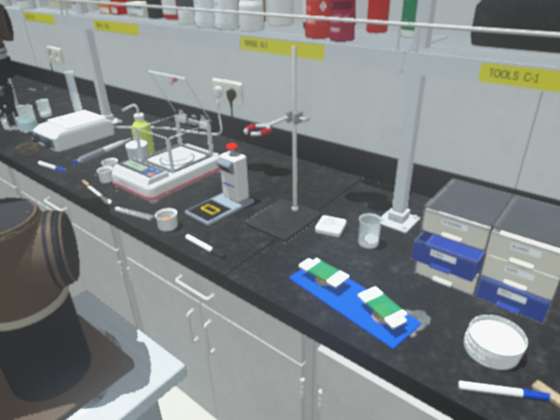

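The top view shows the reader at the left (plunger (175,158), yellow outline (187,212)), the clamp at about (247,180), and slides at about (352,232) and (414,240). I need an enlarged crop to see the notches.

Run:
```python
from h import *
a=cv2.imread('pics/t0.png')
c1=cv2.resize(a[205:270,320:445],None,fx=6,fy=6,interpolation=cv2.INTER_CUBIC)
cv2.imwrite('pics/c1.png',c1)
for n,u,v,z in [('plunger',175,158,.17),('yellow',187,212,.012),('yl',177,212,.012),('yr',197,212,.012),('slA',352,232,.034),('slB',414,240,.034),('clampL',236,182,.285),('clampR',260,182,.285),('rodtop',247,82,.432),('rodbase',261,158,.012),('cup',168,258,.039),('marker',223,262,.013),('beaker',352,156,.069),('timer',308,161,.018),('rackTL',328,215,.006),('rackBR',434,261,.006),('foot TL?',172,180,.012),('footBL',166,230,.012),('footBR',206,233,.012)]:
    print(n,pt('t0',u,v,z).round(3),pt('t0',u,v).round(3))
```

```text
plunger [0.618 0.177 0.17 ] [0.618 0.177 0.171]
yellow [0.526 0.185 0.012] [0.526 0.185 0.014]
yl [0.527 0.21  0.012] [0.527 0.21  0.013]
yr [0.526 0.16  0.012] [0.526 0.16  0.013]
slA [ 0.467 -0.222  0.034] [ 0.468 -0.222  0.032]
slB [ 0.446 -0.371  0.034] [ 0.446 -0.372  0.034]
clampL [0.534 0.031 0.285] [0.536 0.032 0.277]
clampR [ 0.534 -0.013  0.285] [ 0.537 -0.012  0.273]
rodtop [ 0.658 -0.002  0.432] [ 0.659 -0.002  0.43 ]
rodbase [ 0.664 -0.001  0.012] [ 0.661 -0.001  0.023]
cup [0.411 0.221 0.039] [0.412 0.224 0.028]
marker [0.401 0.094 0.013] [0.401 0.094 0.008]
beaker [ 0.649 -0.224  0.069] [ 0.666 -0.234  0.014]
timer [ 0.653 -0.121  0.018] [ 0.653 -0.121  0.017]
rackTL [ 0.515 -0.168  0.006] [ 0.515 -0.169  0.001]
rackBR [ 0.396 -0.426  0.006] [ 0.396 -0.429 -0.003]
foot TL? [0.609 0.226 0.012] [0.582 0.195 0.121]
footBL [0.482 0.236 0.012] [ 0.483  0.24  -0.   ]
footBR [0.473 0.137 0.012] [0.474 0.139 0.   ]
```

View pics/c1.png

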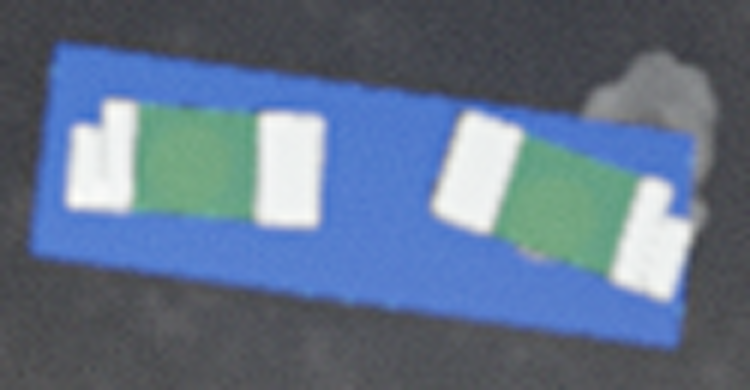

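The crop shows the left slide (centre ≈(352.7,232.3)) pointing left with its notch on the upper side. That is its right-hand side, so it is label up and is the target. The right slide is the spare. I'll rise, then go above the plunger with the fingers shut.

```bash
python3 -m inch '[{"slide":[0,0,-5],"turn":0,"grip":0},{"slide":[0,0,-10],"turn":0,"grip":0},{"slide":[-4,-2,-13],"turn":0,"grip":0},{"slide":[-8,-4.2,-13],"turn":0,"grip":0},{"slide":[-12,-6.4,-13],"turn":0,"grip":0},{"slide":[-16,-8.5,-13],"turn":0,"grip":0},{"slide":[-20,-10.6,-13],"turn":0,"grip":0},{"slide":[-24,-12.8,-13],"turn":0,"grip":0},{"slide":[-28,-15,-13],"turn":0,"grip":0},{"slide":[-32,-17,-13],"turn":0,"grip":0},{"slide":[-36,-19.2,-13],"turn":0,"grip":0},{"slide":[-40,-21.3,-13],"turn":0,"grip":0},{"slide":[-44,-23.5,-12],"turn":0,"grip":0},{"slide":[-47,-25,-9],"turn":0,"grip":0},{"slide":[-49.6,-26.4,-5],"turn":0,"grip":0},{"slide":[-49.6,-26.4,-1],"turn":0,"grip":0},{"slide":[-49.6,-26.4,1],"turn":0,"grip":0},{"slide":[-49.6,-26.4,1],"turn":0,"grip":0},{"slide":[-49.6,-26.4,1],"turn":0,"grip":0},{"slide":[-49.6,-26.4,1],"turn":0,"grip":0}]' 20
python3 - <<'E'
from h import *
p,d=snap('wrist','w1')
E
```

```text
time: 2.1
eef_pos: [0.6202, 0.1779, 0.2239]
tcp_rot: [0.205, 0.979, 0.001, 0.002]
contact_force: [0.2, 0.8, -0.4]
opening: 0.002
finger_force: 0.0
```

View pics/w1.png

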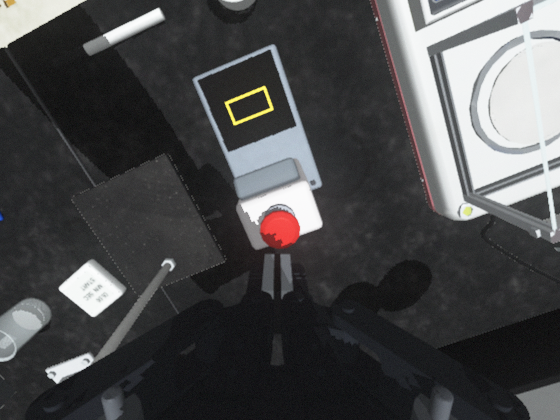

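The wrist view shows the red head centred near (279,228), the yellow outline at (249,105), and the foot corners at (193,79), (275,45) and (320,184).

Run:
```python
from h import *
for n,u,v,z in [('pl',279,228,.17),('yel',249,105,.012),('f1',193,79,.012),('f2',275,45,.012),('f3',320,184,.012),('ya',226,103,.012),('yb',265,87,.012),('yc',273,107,.012),('yd',234,125,.012)]: print(n,pt('w1',u,v,z).round(4),pt('w1',u,v).round(4))
s=ctrl.get_state();print(s['eef_pos'])
print(R.from_quat(s['tcp_rot']).as_matrix().round(3))
```

```text
pl [0.6186 0.1794 0.17  ] [0.6186 0.1795 0.17  ]
yel [0.5255 0.1841 0.012 ] [0.5256 0.1842 0.0131]
f1 [0.4761 0.1389 0.012 ] [0.4758 0.1386 0.0107]
f2 [0.4819 0.2357 0.012 ] [0.48   0.2365 0.0009]
f3 [0.644  0.2251 0.012 ] [0.6438 0.2251 0.0127]
ya [0.5131 0.1611 0.012 ] [0.5134 0.1615 0.0153]
yb [0.5156 0.2086 0.012 ] [0.5157 0.2086 0.0137]
yc [0.5385 0.2082 0.012 ] [0.5385 0.2083 0.0134]
yd [0.5383 0.1588 0.012 ] [0.5384 0.1589 0.0132]
[0.62032178 0.17797308 0.22413913]
[[-0.916  0.401  0.004]
 [ 0.401  0.916  0.001]
 [-0.004  0.002 -1.   ]]
```

The head is 2 mm from the fingers, so I'll press now.

```bash
python3 -m inch '[{"slide":[0,0,2.5],"turn":0,"grip":0},{"slide":[0,0,4.5],"turn":0,"grip":0},{"slide":[0,0,5.3],"turn":0,"grip":0},{"slide":[0,0,5.8],"turn":0,"grip":0},{"slide":[0,0,6.2],"turn":0,"grip":0},{"slide":[0,0,6.5],"turn":0,"grip":0},{"slide":[0,0,6.5],"turn":0,"grip":0},{"slide":[0,0,6.5],"turn":0,"grip":0}]'
```

```text
time: 2.95
eef_pos: [0.62, 0.1778, 0.1584]
tcp_rot: [0.205, 0.979, 0.001, 0.001]
contact_force: [-2.6, -0.5, 6.3]
opening: -0.001
finger_force: 2.6
```

```bash
python3 -m inch '[{"slide":[0,0,0.15],"turn":0,"grip":0},{"slide":[0,0,0.3],"turn":0,"grip":0},{"slide":[0,0,0.3],"turn":0,"grip":0},{"slide":[0,0,0.3],"turn":0,"grip":0}]'
```

```text
time: 3.35
eef_pos: [0.6201, 0.1778, 0.1582]
tcp_rot: [0.205, 0.979, 0.0, 0.001]
contact_force: [-6.7, -0.9, 13.9]
opening: 0.0
finger_force: 7.0
```

Force is rising with no further travel, so the plunger is at its stop. Next I'll release it, rise above clamp height, and go round on the robot's side to above the slide.

```bash
python3 -m inch '[{"slide":[0,0,-2],"turn":0,"grip":0},{"slide":[0,0,-5],"turn":0,"grip":0},{"slide":[0,0,-10],"turn":0,"grip":0},{"slide":[0,0,-15],"turn":0,"grip":0},{"slide":[0,0,-20],"turn":0,"grip":8.5},{"slide":[3.3,-3,-20],"turn":0.1,"grip":8.5},{"slide":[6.6,-6.1,-20],"turn":0.22,"grip":8.5},{"slide":[9.9,-9.1,-20],"turn":0.34,"grip":8.5},{"slide":[13.2,-12.1,-20],"turn":0.46,"grip":8.5},{"slide":[11.7,-16.2,-20],"turn":0.58,"grip":8.5},{"slide":[10.1,-20.4,-20],"turn":0.7,"grip":8.5},{"slide":[8.5,-24.5,-20],"turn":0.82,"grip":8.5},{"slide":[6.9,-28.6,-20],"turn":0.94,"grip":8.5},{"slide":[5.3,-32.7,-20],"turn":1.06,"grip":8.5},{"slide":[2.9,-36,-18],"turn":1.18,"grip":8.5},{"slide":[0.4,-39.5,-15],"turn":1.23,"grip":8.5},{"slide":[-2.1,-42.9,-12],"turn":1.23,"grip":8.5},{"slide":[-2.1,-42.9,-8],"turn":1.23,"grip":8.5},{"slide":[-2.1,-42.9,-4],"turn":1.23,"grip":8.5},{"slide":[-2.1,-42.9,-4],"turn":1.23,"grip":8.5}]'
python3 -m inch '[{"slide":[0,0,0],"turn":0,"grip":8.5},{"slide":[0,0,0],"turn":0,"grip":8.5}]'
python3 - <<'E'
from h import *
snap('wrist','w2')
E
```

```text
time: 5.35
eef_pos: [0.4631, -0.2221, 0.1869]
tcp_rot: [0.732, 0.681, -0.001, -0.006]
contact_force: [-0.2, -0.0, -0.3]
opening: 0.995
finger_force: 0.0
time: 5.55
eef_pos: [0.4679, -0.2248, 0.1966]
tcp_rot: [0.732, 0.681, 0.0, 0.003]
contact_force: [-1.0, 0.3, -0.9]
opening: 0.993
finger_force: 0.0
```

View pics/w2.png

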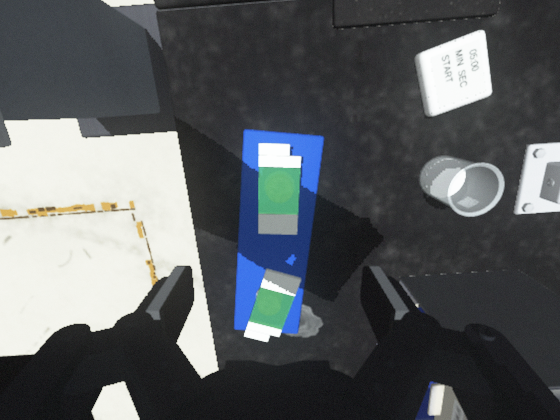

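The target slide spans about (258,144) to (299,235). Its notch is at the upper right with the notched end pointing away, which confirms label up.

Run:
```python
from h import *
P=[pt('w2',u,v,.034)[:2] for u,v in [(258.5,234),(298,235),(258.5,143.5),(301,156.5),(280,234.5)]]
for p in P: print(p.round(4))
for u,v in [(279,170),(279,190),(279,225)]: print(pt('w2',u,v).round(4))
a,b,c,d,_=P
e=c-a; print('yaw',np.degrees(np.arctan2(e[1],e[0])),np.degrees(np.arctan2(*(d-b)[::-1])),np.linalg.norm(e),np.linalg.norm(b-a))
u=e/np.linalg.norm(e);cen=(a+b)/2+u*.05;print(cen)
s=ctrl.get_state();M=R.from_quat(s['tcp_rot']).as_matrix();print(s['eef_pos'],M.round(3))
print('cm xy',100*(M.T@(np.r_[cen,.012]-s['eef_pos'])),'toolY yaw',np.degrees(np.arctan2(M[1,1],M[0,1])))
```

```text
[ 0.4434 -0.2733]
[ 0.4878 -0.2778]
[ 0.4526 -0.1736]
[ 0.4952 -0.19  ]
[ 0.4675 -0.2757]
[ 0.4715 -0.2023  0.0344]
[ 0.47   -0.2238  0.0347]
[ 0.4672 -0.2637  0.035 ]
yaw 84.72518627386202 85.15619329780446 0.1000975555253091 0.04461755178612826
[ 0.47017544 -0.22577243]
[ 0.46799849 -0.22478342  0.19682921] [[ 0.071  0.997  0.005]
 [ 0.997 -0.071 -0.004]
 [-0.003  0.005 -1.   ]]
cm xy [-0.01900488  0.12690617 18.4840224 ] toolY yaw -4.088779797689742
```

```bash
python3 -m inch '[{"slide":[0,0.2,4],"turn":0.02,"grip":8.5},{"slide":[0,0.2,8],"turn":0.02,"grip":8.5},{"slide":[0,0.2,12],"turn":0.02,"grip":8.5},{"slide":[0,0.2,15],"turn":0.02,"grip":8.5},{"slide":[0,0.2,17],"turn":0.02,"grip":8.5},{"slide":[0,0.2,18.3],"turn":0.02,"grip":8.5},{"slide":[0,0.2,18.3],"turn":0.02,"grip":8.5},{"slide":[0,0.2,18.3],"turn":0.02,"grip":8.5}]' 30
python3 -m inch '[{"slide":[0,0,0],"turn":0,"grip":6},{"slide":[0,0,0],"turn":0,"grip":5},{"slide":[0,0,0],"turn":0,"grip":3},{"slide":[0,0,0],"turn":0,"grip":3},{"slide":[0,0,0],"turn":0,"grip":3},{"slide":[0,0,0],"turn":0,"grip":3},{"slide":[0,0,0],"turn":0,"grip":3},{"slide":[0,0,0],"turn":0,"grip":3},{"slide":[0,0,0],"turn":0,"grip":3}]' 30
```

```text
time: 6.4
eef_pos: [0.4696, -0.2249, 0.012]
tcp_rot: [0.739, 0.674, 0.0, 0.002]
contact_force: [0.0, 0.0, 0.5]
opening: 0.997
finger_force: 0.0
time: 7.3
eef_pos: [0.469, -0.2245, 0.0115]
tcp_rot: [0.739, 0.674, 0.0, 0.001]
contact_force: [-1.4, 1.1, 6.5]
opening: 0.507
finger_force: 30.6
```

```bash
python3 -m inch '[{"slide":[0,0,-0.5],"turn":0,"grip":3},{"slide":[0,0,-1.5],"turn":0,"grip":3},{"slide":[0,0,-4],"turn":0,"grip":3},{"slide":[0,0,-7],"turn":0,"grip":3},{"slide":[0,0,-10],"turn":0,"grip":3},{"slide":[0,0,-13],"turn":0,"grip":3},{"slide":[0,0,-16],"turn":0,"grip":3},{"slide":[0,0,-16],"turn":0,"grip":3}]' 30
python3 - <<'E'
from h import *
snap('wrist','w3')
E
```

```text
time: 8.1
eef_pos: [0.4708, -0.2258, 0.176]
tcp_rot: [0.739, 0.674, 0.001, 0.005]
contact_force: [0.1, 0.6, -0.2]
opening: 0.512
finger_force: 30.7
```

View pics/w3.png

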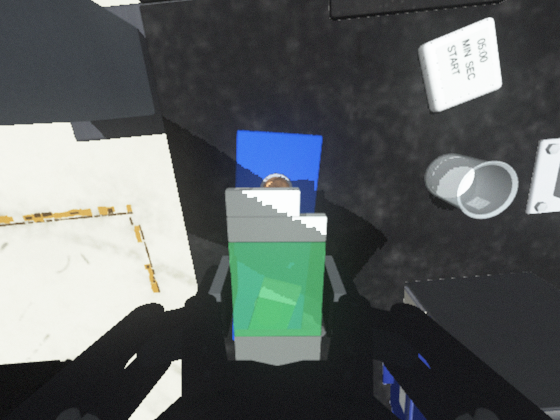

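The slide is held square at mid length, spanning (227,190) to (326,360), with the notch at the upper right. Next I'll carry it round the clamp to above the reader.

```bash
python3 -m inch '[{"slide":[0,0,-3],"turn":0,"grip":3},{"slide":[0,0,-7],"turn":0,"grip":3},{"slide":[2,-0.6,-11],"turn":0,"grip":3},{"slide":[5,-1.6,-14.5],"turn":0,"grip":3},{"slide":[8.5,-2.9,-17],"turn":0.1,"grip":3},{"slide":[12,-4,-18],"turn":0.2,"grip":3},{"slide":[15.5,-4.3,-18],"turn":0.3,"grip":3},{"slide":[19,-4.6,-18],"turn":0.42,"grip":3},{"slide":[22.5,-5,-18],"turn":0.54,"grip":3},{"slide":[26,-5.3,-18],"turn":0.66,"grip":3},{"slide":[29.5,-5.6,-18],"turn":0.78,"grip":3},{"slide":[32,-5.6,-18],"turn":0.9,"grip":3},{"slide":[34.5,-5,-18],"turn":1.02,"grip":3},{"slide":[37,-4,-18],"turn":1.14,"grip":3},{"slide":[39,-3,-17],"turn":1.26,"grip":3},{"slide":[41,-2,-15],"turn":1.38,"grip":3},{"slide":[41.1,-1.8,-12],"turn":1.5,"grip":3},{"slide":[41.1,-1.8,-8],"turn":1.545,"grip":3},{"slide":[41.1,-1.8,-4],"turn":1.545,"grip":3},{"slide":[41.1,-1.8,-2],"turn":1.545,"grip":3}]' 30
python3 -m inch '[{"slide":[0,0,0],"turn":0,"grip":3},{"slide":[0,0,0],"turn":0,"grip":3},{"slide":[0,0,0],"turn":0,"grip":3}]'
python3 - <<'E'
from h import *
snap('wrist','w4')
s=ctrl.get_state();M=R.from_quat(s['tcp_rot']).as_matrix();print(s['eef_pos'],M.round(3),s['qpos'])
E
```

```text
time: 10.15
eef_pos: [0.4846, 0.1863, 0.1838]
tcp_rot: [0.999, -0.033, -0.005, 0.001]
contact_force: [-0.3, -1.1, -1.1]
opening: 0.51
finger_force: 30.8
time: 10.45
eef_pos: [0.4891, 0.187, 0.1919]
tcp_rot: [0.999, -0.033, 0.001, -0.0]
contact_force: [-0.4, -0.2, -0.1]
opening: 0.504
finger_force: 30.8
[0.48926698 0.18707223 0.19227823] [[ 0.998 -0.066  0.003]
 [-0.066 -0.998  0.001]
 [ 0.003 -0.001 -1.   ]] [ 1.71366770e-01 -1.40908442e-02  1.98443154e+00 -9.71793055e-06
  1.16784942e+00  1.80838284e+00]
```

View pics/w4.png

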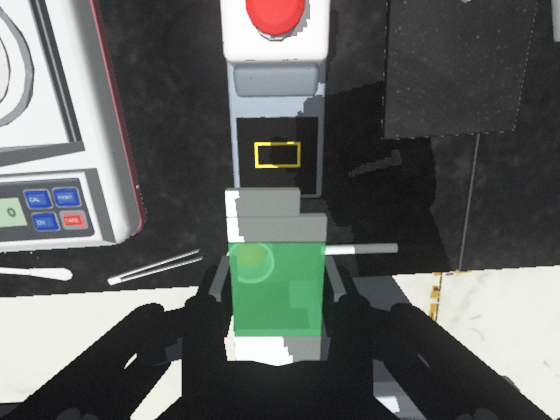

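The slide points at the column, which is straight up in the view. Its label end centre is near (276,215), the yellow outline is at (278,155), and the plunger is up.

Run:
```python
from h import *
for u,v in [(240,215),(276,225),(315,230),(260,205),(276,240),(245,348),(300,350),(270,300)]: print((u,v),pt('w4',u,v).round(4))
z=pt('w4',276,225)[2]
print([pt('w4',u,v,z).round(4) for u,v in [(228,188),(229,242),(326,242),(229,188)]])
for u,v in [(256,143),(300,143),(300,167),(256,167)]: print(pt('w4',u,v,.012).round(4))
```

```text
(240, 215) [0.5284 0.1998 0.2154]
(276, 225) [0.5226 0.1846 0.2152]
(315, 230) [0.5195 0.1677 0.216 ]
(260, 205) [0.5325 0.1907 0.2159]
(276, 240) [0.5155 0.1851 0.2152]
(245, 348) [0.4569 0.2048 0.2156]
(300, 350) [0.4533 0.177  0.215 ]
(270, 300) [0.4842 0.1901 0.2149]
[array([0.5406, 0.2036, 0.2152]), array([0.5159, 0.2061, 0.2152]), array([0.513 , 0.1628, 0.2152]), array([0.5406, 0.2032, 0.2152])]
[0.5398 0.2058 0.012 ]
[0.5367 0.1584 0.012 ]
[0.5107 0.1595 0.012 ]
[0.5139 0.2081 0.012 ]
```

The label end is within 2 mm of the outline centre, level and aligned. It needs to come down 12 cm.

```bash
python3 -m inch '[{"slide":[-0.1,0,2],"turn":0,"grip":3},{"slide":[-0.1,0,5],"turn":0,"grip":3},{"slide":[-0.1,0,8],"turn":0,"grip":3},{"slide":[-0.1,0,10.5],"turn":0,"grip":3},{"slide":[-0.1,0,12],"turn":0,"grip":3},{"slide":[-0.1,0,12],"turn":0,"grip":3},{"slide":[-0.1,0,12],"turn":0,"grip":3},{"slide":[-0.1,0,12],"turn":0,"grip":3},{"slide":[-0.1,0,12],"turn":0,"grip":3},{"slide":[-0.1,0,12],"turn":0,"grip":3}]' 30
python3 - <<'E'
from h import *
snap('wrist','w5')
for u,v in [(276,225),(245,348),(300,350),(270,300)]: print((u,v),pt('w5',u,v).round(4))
print(abs(ctrl.get_state()['dq']).max())
E
```

```text
time: 11.5
eef_pos: [0.4879, 0.1871, 0.0714]
tcp_rot: [0.999, -0.033, 0.001, -0.0]
contact_force: [0.0, -0.5, 0.4]
opening: 0.508
finger_force: 30.8
(276, 225) [0.5214 0.1846 0.0946]
(245, 348) [0.4555 0.205  0.0949]
(300, 350) [0.4526 0.177  0.0952]
(270, 300) [0.4841 0.19   0.0961]
0.006104857519720911
```

View pics/w5.png

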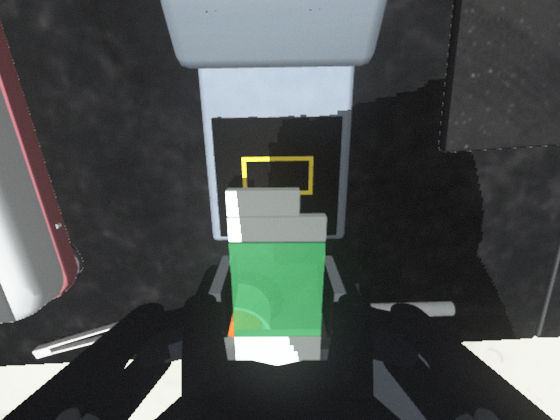

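The slide is held level and still, with its top at 0.095 m and its label end over the outline (the apparent offset at (278,175) is parallax).

```bash
python3 -c "
from plant import ctrl
print(ctrl.sign_off())"
```

```text
the job is handed in; nothing more can be done
None
```

I pressed the plunger to its stop and let it back up, then handed the job in at about 11.5 s with the label-up slide held still and level over the reader's pad, its notched end within about 2 mm of the yellow outline's centre and pointing at the column; no verdict was returned.

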